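# Show a guest how the next dram is served

### The job

Show a guest how the next dram is served: push the steel knob of the decanter's cradle down with the fingertips until the decanter has tipped forward to its stop, let go, then point straight down at the jigger from a few centimetres above its mouth and stay there for two seconds, and then point in the same way for two seconds at the glencairn glass standing close beside the small terracotta dish. Do not touch or move the glasses, jigger, dish or cork stopper, and do not point at or pass low over the other glass.

Things in the scene. Friction and masses are not known exactly. Their poses are not given: they have to be found in the camera images.
- shelf: Fixed beech shelf, 360 mm deep (x) by 1060 mm wide (y), its top 70 mm above the work surface (z = 0.07); everything below stands on it. A white wall panel, top 108 mm above the work surface, runs along its far edge. Origin on the work surface under the middle of the shelf.
- cradle: Fixed steel cradle holding a glass globe decanter: base plate 120 (x) by 175 (y) by 8 mm with two posts to 103 mm height at y = -74 and +74 mm. Origin at the centre of the underside; its x axis points away from the robot's side, the knob is on its -y side, z up.
- cradle_axis (a point): Centre of the globe, on the level axis (along the cradle's y) about which the decanter turns, 95 mm above the shelf. The globe is 110 mm in diameter; its neck, 38 mm wide at the lip, ends 115 mm from this point. Same axes as the cradle.
- knob: Centre of the knob: a steel cylinder 20 mm in diameter and 48 mm long, parallel to the axis, free to spin on its pin, at the end of a 60 mm crank arm, 125 mm from the globe's centre along the cradle's -y. It leans towards the cradle's -x (robot) side, and is free above and in front. At joint value q the crank points (0.873 - q) rad above level, towards the cradle's -x. Moves with the decanter.
- decanter (a joint): Turn of decanter and crank, rad: 0 neck upright, growing as the knob is pushed down and the neck tips towards the robot; firm stop at 1.25 (knob then 22 mm below the axis). Starts between 0 and 0.35. Stiff: some 4 to 5 N at the knob moves it, and it stays where it is left.
- jigger: Loose stainless double-cone jigger, 85 mm tall, 46 mm wide at the mouth, 38 mm at the foot, waist 18 to 21 mm. Origin at the centre of the underside, z up.
- jigger_rim (a point): Centre of the jigger's mouth, 85 mm above the shelf.
- glass_near: The glencairn glass to point at: it stands close beside the terracotta dish, on its side away from the robot, centres about 80 mm apart. Loose tulip-shaped glass, 115 mm tall, belly 65 mm wide, mouth 46 mm, foot 48 mm. Origin at the centre of the underside, z up.
- glass_near_rim (a point): Centre of that glass's mouth, 115 mm above the shelf.
- glass_far: The other glencairn glass, of the same shape, more than 120 mm from the dish. Leave alone.
- glass_far_rim (a point): Centre of the other glass's mouth, 115 mm above the shelf.
- dish: Loose small round terracotta dish, 70 mm wide, 20 mm tall. Origin at the centre of the underside. Leave alone.
- stopper: Loose cork stopper with a wooden cap, 40 mm tall, 36 mm wide, standing in front of the cradle. Origin at the centre of the underside. Leave alone.
There are look-alikes about, which are no part of the job. What is shaped like the jigger but blue or turquoise is not meant. What is shaped like the glass_near but red is not meant.

How it is judged:
By the outcome, as a careful person would: the job done as asked, in the order asked, and still so for the second after the job is handed in, with the robot touching nothing.
It also fails if it takes over 64 s, if anything falls off the work surface, if the arm or the gripper's body presses on something with over 40 N, if the wrist force passes 120 N, or if a joint passes its speed limit or range.

### The arm

A 7-joint arm with a two-finger parallel gripper is mounted at the origin on the work surface. World frame = base frame: x ahead of the robot, y to its left, z up, the work surface at z = 0. Lengths are in m, angles in rad, forces in N, time in s.
With the tool pointing down it reaches from about 0.425 to 0.925 m from the base axis. Payload 6.8 kg.
Tool frame: the origin (TCP) lies between the finger pads, 19 mm behind the fingertips; this is the grasp point; z points along the fingers, y is the line along which they close (so a half turn about z gives the same grasp; the last joint's range is limited). The gripper opens to 85 mm and grips with 20 to 120 N. Pads are 22 mm wide; open, the fingers measure 114 mm over their backs; the gripper's body (76 mm by 85 mm) begins 54 mm behind the grasp point. The pads swing forward as they close: fully open they stand 13 mm farther back than shut.
Start: joints at [1.132, 0.477, 0.022, 1.555, -0.011, 1.109, -0.083], TCP at [0.219, -0.638, 0.25] pointing down, gripper open.
Joint ranges: [-2.96, 2.96], [-0.34, 2.1], [-1.41, 1.46], [0.24, 2.44], [-1.37, 4.51], [0.17, 1.92], [-2.96, 2.96]. Speed limits (rad/s): [2.39, 2.39, 3.14, 3.14, 3.14, 3.14, 3.14].

### API

Orientations are given as a unit quaternion [w, x, y, z].
In Python, from station import bot gives the robot as it stands.
- The arm moves only by the tool send_rows, never from a script. Its arguments are lists of equal length, an entry for each row: "slide": the shift along the tool's x, y, z in mm, a list of three; "roll": the turn about the tool's z in degrees; "claw": the opening, from 0 (shut) to 1 (fully open). A call has exactly 8 rows; each row is the pose to reach, as a shift and turn from the pose commanded when the call began, along the tool's axes at that moment; what a row does not reach only later rows make up. A row lasts 1/12 s, in which the tool goes at most 41.7 mm and 7.16 degrees, less where a joint would pass 70% of its speed; a pose out of reach is approached as far as the arm can. A call with a gripper value outside its range is refused whole. The fingers move at their own pace and stop on an object; "force" is the grip in N (left out, the last holds). Time passes only in rows, so rows that repeat a pose let the fingers close, or fill a call up. It gives the time, the measured TCP pose, the force, the opening and the grip force at its end, in the units of the state.
- bot.get_obs(): the state, without advancing time (a new reading comes with each control period).
- bot.read_camera(name): name is "scene" or "top" or "wrist"; returns the picture (384x512x3 uint8, red, green, blue); there is no depth.
- bot.camera_model(name): a dict with "camera_matrix" (3x3 intrinsics, pixels), "D" ([k1, k2, p1, p2, k3] as OpenCV has them; the pictures are not rectified), "camera_from_world" (4x4, takes a point from world to camera coordinates). Camera axes: x right, y down, z forward; pixel columns grow to the right and rows downward; lengths in m; the calibration is good to about 2 mm. A picture is of the moment at which its call begins: read the wrist's pose just before it. camera_model takes no time and is no camera call; for the wrist camera it gives the pose at the moment of the call.
- bot.hand_in(): hands the job in; it is judged then, once.
The state is a dict: "t": time; "q": joint angles; "joint_vel": joint speeds; "joint_torque": joint torques, N m; "eef_pos": TCP position; "tool_rot": TCP orientation; "contact_force": force on the tool from outside, world axes, zero at the start; "torque": the same for the moment, N m; "gripper_width": opening from 0.0 (shut) to 1.0 (fully open); "grasp_force": force on a finger pad.
Only numpy, scipy, OpenCV 4.12 (cv2) and the standard library are available. Lean on these libraries where they do the work, as an engineer would, in place of code of your own. Each camera call takes 0.05 s, during which the arm holds its last target. There are 200 camera calls.

## Working session

There is one attempt and no reset: what is moved stays moved. The work goes in short steps, Python scripts to look and compute and a tool call to move; the robot and the scene stay as the last step left them, time stands still between calls to the robot, and variables do not carry over. Pictures are saved under pics/ and viewed, at most 10 in all, crops included, and the job is handed in when it is done.

Besides the shell and the picture viewer there is one more tool, called as name(argument=value, ...), one argument or row to a line, values as JSON. send_rows: Moves the arm, as the interface text tells. Its arguments: {"type":"object","properties":{"slide":{"type":"array","items":{"type":"array","items":{"type":"number"}}},"roll":{"type":"array","items":{"type":"number"}},"claw":{"type":"array","items":{"type":"number"}},"force":{"type":"number"}},"required":["slide","roll","claw"]}

```bash
mkdir -p pics; cat > h.py <<'E'
import numpy as np,cv2
from station import bot
def save(n,f):
    im=bot.read_camera(n); cv2.imwrite('pics/'+f,im[:,:,::-1]); return im
def ray(n,px,m=None):
    m=m or bot.camera_model(n); K=np.array(m["camera_matrix"]);D=np.array(m["D"]);T=np.array(m["camera_from_world"])
    u=cv2.undistortPoints(np.array([[px]],float),K,D)[0,0]
    R=T[:3,:3]; c=-R.T@T[:3,3]; d=R.T@np.array([*u,1]); return c,d/np.linalg.norm(d)
def atz(n,px,z,m=None):
    c,d=ray(n,px,m); return c+d*(z-c[2])/d[2]
def tri(rs):
    A=sum(np.eye(3)-np.outer(d,d) for c,d in rs); b=sum((np.eye(3)-np.outer(d,d))@c for c,d in rs)
    return np.linalg.solve(A,b)
def proj(n,P,m=None):
    m=m or bot.camera_model(n); T=np.array(m["camera_from_world"])
    return cv2.projectPoints(np.array([P],float),cv2.Rodrigues(T[:3,:3])[0],T[:3,3],np.array(m["camera_matrix"]),np.array(m["D"]))[0][0,0]
E
python3 - <<'E'
from h import *
a=save("scene","s0.png");b=save("top","t0.png")
for n,i in(("scene",a),("top",b)):
    cv2.imwrite(f'pics/{n}_big.png',cv2.resize(i[:,:,::-1],(800,600),interpolation=cv2.INTER_CUBIC))
    m=bot.camera_model(n);c,d=ray(n,(256,192),m);print(n,c,d)
o=bot.get_obs();print({k:np.round(o[k],3) for k in o})
E
```

```text
scene [1.30851736 0.05725346 0.76492847] [-0.81274834 -0.06340355 -0.57915466]
top [ 0.27425132 -0.01495177  1.67006135] [ 0.11243962 -0.00848267 -0.99362235]
{'t': np.float64(0.1), 'q': array([ 1.132,  0.478,  0.022,  1.556, -0.012,  1.109, -0.083]), 'joint_vel': array([ 0.001, -0.003,  0.   , -0.002, -0.   ,  0.002,  0.   ]), 'joint_torque': array([ 4.0000e-03, -5.9776e+01,  1.6140e+00, -2.8196e+01,  1.3000e-02,
        5.0000e-03,  0.0000e+00]), 'eef_pos': array([ 0.219, -0.638,  0.249]), 'tool_rot': array([-0.001,  0.986,  0.165, -0.   ]), 'contact_force': array([0.256, 0.473, 0.128]), 'torque': array([-0.002, -0.013,  0.008]), 'grasp_force': np.float64(0.0), 'gripper_width': np.float64(1.004)}
```

View pics/scene_big.png

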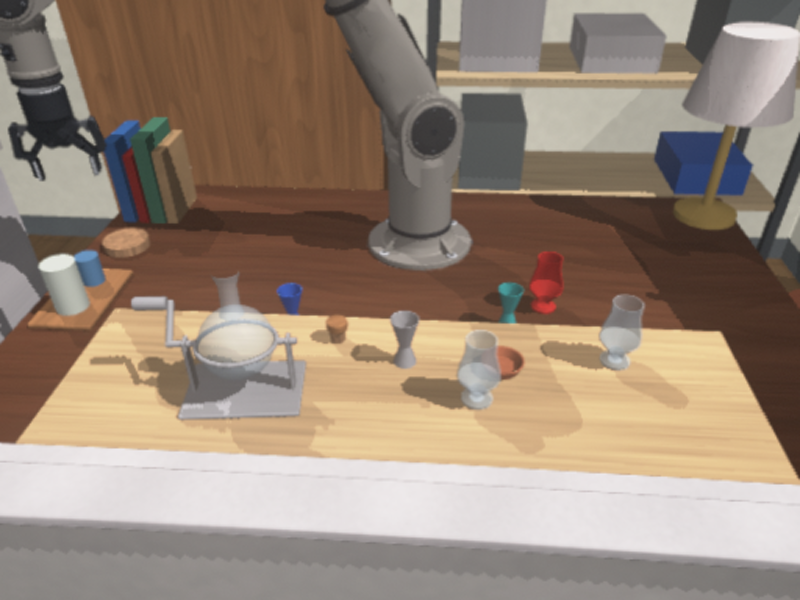

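View pics/top_big.png

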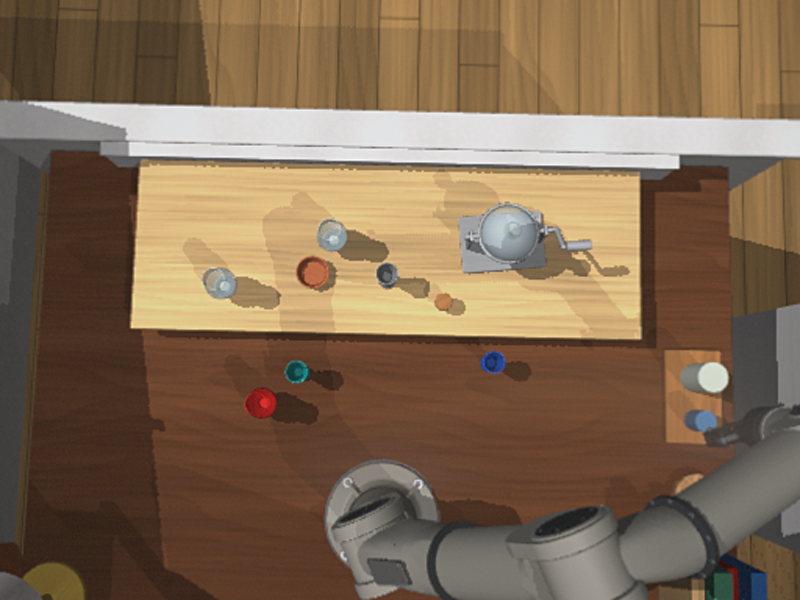

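The scene view (from the far side) shows, in big pixels: knob (150,303), jigger (404,320), near glass beside the dish (481,340), far glass (627,300). The top view shows knob (578,245), jigger (387,272), near glass (331,232), dish (313,272). I'll enlarge these areas to measure them.

```bash
python3 - <<'E'
import cv2,numpy as np
s=cv2.imread('pics/s0.png');t=cv2.imread('pics/t0.png')
def z(i,x,y,w,h,k): 
    return cv2.resize(i[y:y+h,x:x+w],None,fx=k,fy=k,interpolation=cv2.INTER_CUBIC)
# A: left scene 80..213 x 165..270 (k6 ->), top
cv2.imwrite('pics/A.png',np.vstack([z(s,80,170,133,50,6),z(t,270,125,133,50,6)]))
cv2.imwrite('pics/B.png',np.vstack([z(s,240,185,133,50,6),z(t,130,135,133,50,6)]))
E
```

```text
(no output)
```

View pics/A.png

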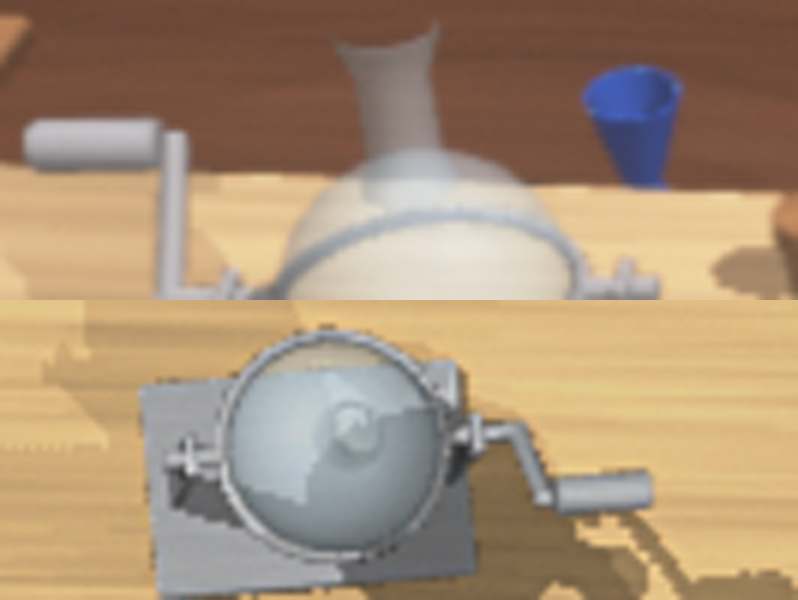

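View pics/B.png

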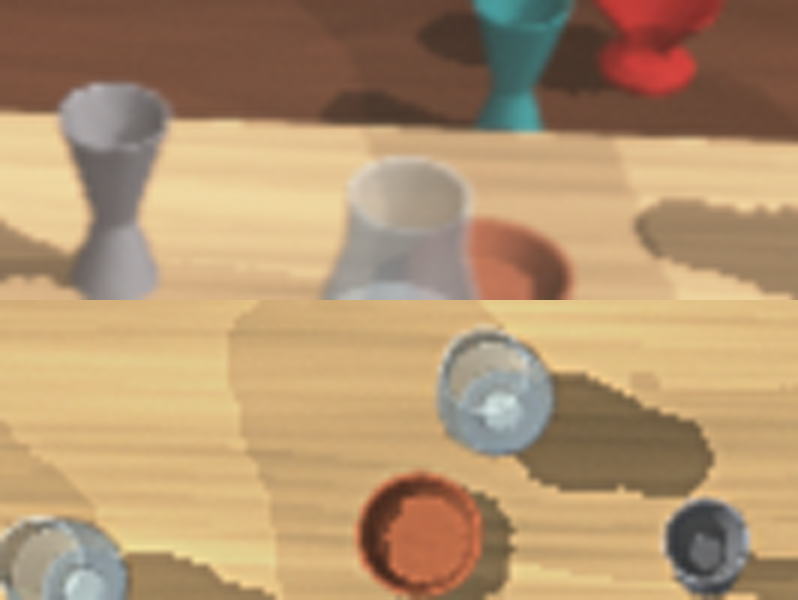

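Crop A: knob centre at (93,143) in the scene half and (604,191) in the top half. Crop B: jigger mouth at (114,117) scene and (706,240) top; glass rim at (408,196) scene and about (487,73) top, with the dish at (420,235) top.

```bash
python3 - <<'E'
from h import *
def n(o,p): return ((p[0]+.5)/6-.5+o[0],(p[1]+.5)/6-.5+o[1])
A=((80,170),(270,125));B=((240,185),(130,135))
def two(nm,O,s,t,z):
    s=n(O[0],s);t=n(O[1],t)
    rs=[ray("scene",s),ray("top",t)];P=tri(rs)
    print(nm,P.round(4),"scene@z",atz("scene",s,z).round(4),"top@z",atz("top",t,z).round(4), "res",[round(1000*np.linalg.norm((np.eye(3)-np.outer(d,d))@(P-c)),1) for c,d in rs])
two("knob",A,(93,143),(604,191),.2)
two("knobout",A,(27,142),(652,190),.2)
two("knobin",A,(160,143),(556,192),.2)
two("jig",B,(114,117),(706,240),.155)
two("glass",B,(408,196),(487,73),.185)
print("dish top",atz("top",n(B[1],(420,235)),.09))
print("farglass",atz("top",n(B[1],(60,280)),.11))
print("axis R",atz("top",n(A[1],(470,135)),.165),"L",atz("top",n(A[1],(185,160)),.165))
print("base corners",[atz("top",n(A[1],p),.078).round(3) for p in((142,85),(160,296),(475,270))])
print("farglass scene rim",atz("scene",(628/1.5625,302/1.5625),.185), "jigger shelf z .07")
print("globe ring top",atz("top",n(A[1],(333,145)),.165))
print("stopper",atz("top",(443/1.5625,301/1.5625),.11), "panel edge",atz("top",(400/1.5625,163/1.5625),.108),"shelf front",atz("top",(400/1.5625,333/1.5625),.07))
E
```

```text
knob [ 0.5554 -0.3682  0.2078] scene@z [ 0.5448 -0.3743  0.2   ] top@z [ 0.5568 -0.3699  0.2   ] res [np.float64(0.2), np.float64(0.2)]
knobout [ 0.5566 -0.3926  0.208 ] scene@z [ 0.5458 -0.3997  0.2   ] top@z [ 0.5579 -0.394   0.2   ] res [np.float64(0.6), np.float64(0.6)]
knobin [ 0.554  -0.3435  0.208 ] scene@z [ 0.5432 -0.3488  0.2   ] top@z [ 0.5557 -0.3457  0.2   ] res [np.float64(0.4), np.float64(0.4)]
jig [4.996e-01 3.000e-04 1.530e-01] scene@z [5.023e-01 4.000e-04 1.550e-01] top@z [4.993e-01 4.000e-04 1.550e-01] res [np.float64(0.1), np.float64(0.1)]
glass [0.5786 0.1139 0.1815] scene@z [0.583  0.1137 0.185 ] top@z [0.5779 0.1134 0.185 ] res [np.float64(0.1), np.float64(0.1)]
dish top [0.50798396 0.15485036 0.09      ]
farglass [0.47638804 0.34206401 0.11      ]
axis R [ 0.59118245 -0.30919188  0.165     ] L [ 0.57458005 -0.16228357  0.165     ]
base corners [array([ 0.633, -0.147,  0.078]), array([ 0.517, -0.158,  0.078]), array([ 0.535, -0.329,  0.078])]
farglass scene rim [0.4782586  0.33688082 0.185     ] jigger shelf z .07
globe ring top [ 0.58425837 -0.23852634  0.165     ]
stopper [ 0.45080748 -0.11575095  0.11      ] panel edge [ 0.73660538 -0.02188909  0.108     ] shelf front [ 0.38638283 -0.03015537  0.07      ]
```

send_rows(
  slide=[
    [15,-5,-40],
    [50,-18,-40],
    [90,-32,-40],
    [130,-47,-40],
    [170,-61,-40],
    [210,-76,-40],
    [240,-86,-40],
    [260,-94,-40],
  ],
  roll=[2,4,6,8,10,12,13.3,13.3],
  claw=[0,0,0,0,0,0,0,0],
)

```text
t: 0.77
eef_pos: [0.4388, -0.4608, 0.2896]
tool_rot: [-0.001, 0.999, 0.051, 0.001]
contact_force: [1.0, 0.7, -0.4]
gripper_width: -0.002
grasp_force: 0.0
```

```bash
cat >> h.py <<'E'
from scipy.spatial.transform import Rotation as Ro
def to(P):
    o=bot.get_obs();q=o["tool_rot"];R=Ro.from_quat([q[1],q[2],q[3],q[0]]).as_matrix()
    print("t",o["t"].round(2),"tcp",o["eef_pos"].round(4),"x",R[:,0].round(3),"z",R[:,2].round(3),"F",o["contact_force"].round(2),"w",o["gripper_width"])
    print("shift mm",(1000*R.T@(np.array(P)-o["eef_pos"])).round(1))
E
python3 -c "
from h import *
to([.5545,-.368,.29])"
```

```text
Traceback (most recent call last):
  File "h.py", line 20, in to
    print("t",o["t"].round(2),"tcp",o["eef_pos"].round(4),"x",R[:,0].round(3),"z",R[:,2].round(3),"F",o["contact_force"].round(2),"w",o["gripper_width"])
              ^^^^^^^^^^^^
AttributeError: 'float' object has no attribute 'round'
```

```bash
sed -i 's/o\["t"\].round(2)/round(float(o["t"]),2)/' h.py
python3 -c "
from h import *
to([.553,-.368,.255])"
```

```text
t 0.77 tcp [ 0.4388 -0.4608  0.2896] x [0.995 0.103 0.001] z [ 0.001  0.002 -1.   ] F [ 1.01  0.7  -0.43] w -0.0018221094429768832
shift mm [123.1 -80.5  34.9]
```

send_rows(
  slide=[
    [20,-13,0],
    [45,-29,0],
    [70,-46,0],
    [95,-62,0],
    [112,-73,0],
    [123,-80.5,0],
    [123,-80.5,18],
    [123,-80.5,35],
  ],
  roll=[0,0,0,0,0,0,0,0],
  claw=[0,0,0,0,0,0,0,0],
)

```text
t: 1.43
eef_pos: [0.5501, -0.3724, 0.2551]
tool_rot: [0.0, 0.999, 0.05, 0.001]
contact_force: [-0.8, -0.5, -0.3]
gripper_width: 0.001
grasp_force: 0.0
```

```bash
python3 - <<'E'
from h import *
save("wrist","w1.png");s=save("scene","s1.png")
i=cv2.imread('pics/w1.png');j=cv2.imread('pics/s1.png')
cv2.imwrite('pics/C.png',np.hstack([cv2.resize(i,(400,300)),cv2.resize(j[130:250,70:230],(400,300),interpolation=cv2.INTER_CUBIC)]))
to([.553,-.368,.238])
E
```

```text
t 1.53 tcp [ 0.547  -0.3724  0.2516] x [ 0.995  0.098 -0.005] z [-0.006  0.003 -1.   ] F [-1.59  0.86  0.36] w -0.001518548039026401
shift mm [ 6.5 -3.7 13.6]
```

View pics/C.png

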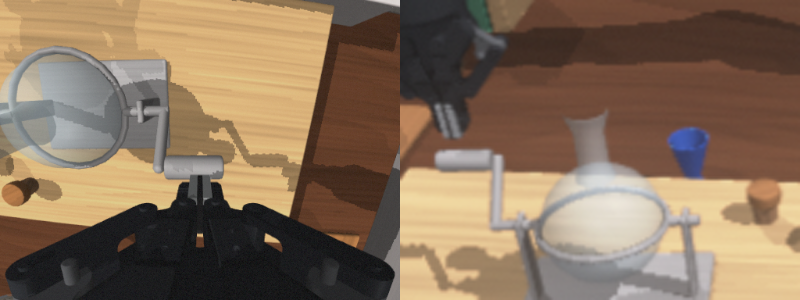

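Crop C: the wrist view shows the shut fingertips at (205,190), just short of the knob at (195,167). The scene view shows the tips above and behind the knob at (463,158). I'll check the knob position by projection.

```bash
python3 - <<'E'
from h import *
K=[.5554,-.3682,.2078]
m=bot.camera_model("wrist"); print("cam",ray("wrist",(256,192),m))
print("knob proj /1.28",proj("wrist",K)/1.28)
o=bot.get_obs();tip=o["eef_pos"]+[0,0,-.019]
print("tip wrist/1.28",proj("wrist",tip)/1.28,"tip scene crop",(proj("scene",tip)-[70,130])*2.5+[400,0],"knob",(proj("scene",K)-[70,130])*2.5+[400,0])
print("knob from wrist+scene",tri([ray("wrist",(250,214)),ray("scene",(95.1,193.4)),ray("top",(370.3,156.4))]))
to([.553,-.368,.238])
E
```

```text
cam (array([ 0.61301701, -0.36550095,  0.37476286]), array([-0.26238648, -0.0236883 , -0.96467207]))
knob proj /1.28 [196.76203325 164.41796186]
tip wrist/1.28 [200.91767118 187.69399169] tip scene crop [455.51478475 130.5851025 ] knob [462.88468502 158.57080693]
knob from wrist+scene [ 0.55462537 -0.36785349  0.20843233]
t 1.53 tcp [ 0.547  -0.3724  0.2516] x [ 0.995  0.098 -0.005] z [-0.006  0.003 -1.   ] F [-1.59  0.86  0.36] w -0.001518548039026401
shift mm [ 6.5 -3.7 13.6]
```

send_rows(
  slide=[
    [3,-2,0],
    [5,-3,0],
    [5,-3,0],
    [5,-3,0],
    [5,-3,0],
    [5,-3,0],
    [5,-3,0],
    [5,-3,0],
  ],
  roll=[0,0,0,0,0,0,0,0],
  claw=[0,0,0,0,0,0,0,0],
)

```text
t: 2.2
eef_pos: [0.5537, -0.3694, 0.2552]
tool_rot: [0.0, 0.999, 0.049, 0.0]
contact_force: [0.2, -0.5, 0.4]
gripper_width: -0.002
grasp_force: 0.0
```

send_rows(
  slide=[
    [1,0,6],
    [1,0,12],
    [0,0,18],
    [-4,0,22],
    [-8,0,27],
    [-11,0,32],
    [-14,0,38],
    [-16,0,43],
  ],
  roll=[0,0,0,0,0,0,0,0],
  claw=[0,0,0,0,0,0,0,0],
)

```text
t: 2.87
eef_pos: [0.5375, -0.3709, 0.212]
tool_rot: [-0.0, 0.999, 0.049, 0.0]
contact_force: [-1.0, 0.8, 4.4]
gripper_width: -0.001
grasp_force: 2.2
```

send_rows(
  slide=[
    [-2,0,6],
    [-3,0,12],
    [-3,0,18],
    [-3,0,24],
    [-2,0,30],
    [0,0,36],
    [1,0,41],
    [1,0,43],
  ],
  roll=[0,0,0,0,0,0,0,0],
  claw=[0,0,0,0,0,0,0,0],
)

```text
t: 3.53
eef_pos: [0.5413, -0.3706, 0.171]
tool_rot: [0.0, 0.999, 0.05, 0.002]
contact_force: [-2.1, 5.2, 22.6]
gripper_width: 0.0
grasp_force: 11.6
```

send_rows(
  slide=[
    [0,0,1],
    [0,0,1],
    [0,0,1],
    [0,0,1],
    [0,0,0],
    [0,0,-10],
    [0,0,-30],
    [0,0,-60],
  ],
  roll=[0,0,0,0,0,0,0,0],
  claw=[0,0,0,0,0,0,0,0],
)

```text
t: 4.2
eef_pos: [0.5369, -0.3701, 0.2262]
tool_rot: [-0.002, 0.999, 0.049, -0.003]
contact_force: [0.9, -0.4, 0.3]
gripper_width: -0.001
grasp_force: 0.0
```

send_rows(
  slide=[
    [0,0,-30],
    [0,0,-60],
    [0,0,-90],
    [0,0,-105],
    [0,0,-110],
    [0,0,-110],
    [0,0,-110],
    [0,0,-110],
  ],
  roll=[0,0,0,0,0,0,0,0],
  claw=[0,0,0,0,0,0,0,0],
)

```text
t: 4.87
eef_pos: [0.538, -0.3705, 0.3367]
tool_rot: [-0.001, 0.999, 0.049, -0.002]
contact_force: [-0.0, -0.2, -0.6]
gripper_width: 0.003
grasp_force: 0.0
```

```bash
python3 - <<'E'
from h import *
save("scene","s2.png");save("top","t2.png")
i=cv2.imread('pics/t2.png');j=cv2.imread('pics/s2.png')
cv2.imwrite('pics/D.png',np.hstack([cv2.resize(i[100:220,260:420],(400,300),interpolation=cv2.INTER_CUBIC),cv2.resize(j[160:280,70:230],(400,300),interpolation=cv2.INTER_CUBIC)]))
yaw=.1;ax=np.array([np.cos(yaw),np.sin(yaw),0]);ks=np.array([.5554,-.3682,.2078])
A=ks+ax*.06*np.cos(.815)-[0,0,.06*np.sin(.815)]
for a in(-.377,-.3,-.2):
    k=A-ax*.06*np.cos(a)+[0,0,.06*np.sin(a)];print(a,k,(proj("scene",k)-[70,160])*2.5+[400,0])
to([.4996,0,.34])
E
```

```text
-0.377 [ 0.54083882 -0.36966099  0.1420485 ] [483.15020838 130.53839007]
-0.3 [ 0.53931269 -0.36981412  0.14640525] [482.58217982 125.960011  ]
-0.2 [ 0.53783629 -0.36996225  0.1522163 ] [481.66174748 120.19422518]
t 4.97 tcp [ 0.5383 -0.3705  0.337 ] x [ 0.995  0.099 -0.003] z [-0.003  0.001 -1.   ] F [0.53 0.03 0.53] w -0.0013620405191209044
shift mm [  -2.  -372.5   -2.3]
```

View pics/D.png

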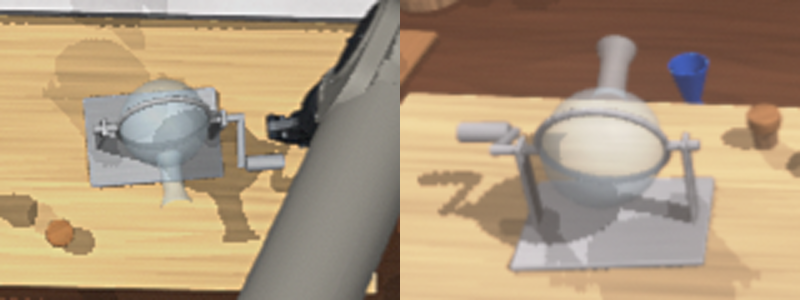

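Crop D: the neck is tipped toward the robot. The knob is at (483,131) in the scene half, which is exactly where it is predicted to be at the stop. Next is the jigger.

send_rows(
  slide=[
    [0,-20,0],
    [0,-55,0],
    [0,-95,0],
    [0,-135,0],
    [0,-175,0],
    [0,-215,0],
    [0,-245,0],
    [0,-260,0],
  ],
  roll=[0,0,0,0,0,0,0,0],
  claw=[0,0,0,0,0,0,0,0],
)

```text
t: 5.63
eef_pos: [0.5126, -0.1071, 0.3384]
tool_rot: [-0.001, 0.999, 0.052, -0.001]
contact_force: [-0.7, -0.4, 0.7]
gripper_width: -0.001
grasp_force: 0.0
```

send_rows(
  slide=[
    [0,-20,0],
    [-1,-45,0],
    [-2,-70,0],
    [-2,-90,0],
    [-2,-105,0],
    [-2,-112,0],
    [-2,-112,0],
    [-2,-112,0],
  ],
  roll=[0,0,0,0,0,0,0,0],
  claw=[0,0,0,0,0,0,0,0],
)

```text
t: 6.3
eef_pos: [0.5001, -0.0015, 0.3386]
tool_rot: [0.0, 0.999, 0.049, -0.0]
contact_force: [-0.2, -0.3, 0.7]
gripper_width: 0.001
grasp_force: 0.0
```

```bash
python3 - <<'E'
from h import *
i=save("wrist","w2.png");cv2.imwrite('pics/E.png',i[:,:,::-1])
for P in([.4996,.0003,.155],[.5786,.1137,.185]): print(proj("wrist",P))
to([.4996,.0003,.211])
E
```

```text
[254.13506125 178.07704475]
[142.81877082  92.27565237]
t 6.35 tcp [ 0.5002 -0.0021  0.3386] x [ 0.995  0.097 -0.001] z [-0.001 -0.001 -1.   ] F [ 0.06 -0.53 -0.12] w 0.001882148485992935
shift mm [ -0.3  -2.6 127.6]
```

View pics/E.png

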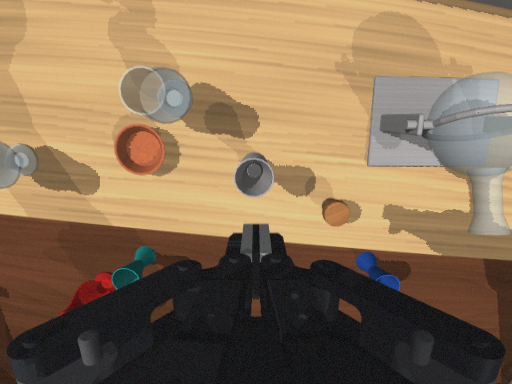

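The wrist view has the jigger mouth at (254,177) and the glass rim at (143,91), both within about 1 px of prediction. Descending over the jigger.

send_rows(
  slide=[
    [0,-1,12],
    [0,-2,35],
    [0,-2,60],
    [0,-2,85],
    [0,-2,105],
    [0,-2,118],
    [0,-2,126],
    [0,-2,128],
  ],
  roll=[0,0,0,0,0,0,0,0],
  claw=[0,0,0,0,0,0,0,0],
)

```text
t: 7.02
eef_pos: [0.4994, -0.0002, 0.2095]
tool_rot: [0.0, 0.999, 0.048, -0.001]
contact_force: [0.3, -0.1, 0.4]
gripper_width: 0.004
grasp_force: 0.0
```

send_rows(
  slide=[
    [0,0,0],
    [0,0,0],
    [0,0,0],
    [0,0,0],
    [0,0,0],
    [0,0,0],
    [0,0,0],
    [0,0,0],
  ],
  roll=[0,0,0,0,0,0,0,0],
  claw=[0,0,0,0,0,0,0,0],
)

```text
t: 7.68
eef_pos: [0.5, 0.0012, 0.2111]
tool_rot: [0.0, 0.999, 0.049, 0.0]
contact_force: [-0.4, -0.4, 0.1]
gripper_width: 0.0
grasp_force: 0.0
```

send_rows(
  slide=[
    [0,0,0],
    [0,0,0],
    [0,0,0],
    [0,0,0],
    [0,0,0],
    [0,0,0],
    [0,0,0],
    [0,0,0],
  ],
  roll=[0,0,0,0,0,0,0,0],
  claw=[0,0,0,0,0,0,0,0],
)

```text
t: 8.35
eef_pos: [0.5, 0.0011, 0.211]
tool_rot: [0.0, 0.999, 0.049, -0.0]
contact_force: [0.1, -0.5, 0.4]
gripper_width: -0.001
grasp_force: 0.0
```

send_rows(
  slide=[
    [0,0,0],
    [0,0,0],
    [0,0,0],
    [0,0,0],
    [0,0,0],
    [0,0,0],
    [0,0,0],
    [0,0,0],
  ],
  roll=[0,0,0,0,0,0,0,0],
  claw=[0,0,0,0,0,0,0,0],
)

```text
t: 9.02
eef_pos: [0.5, 0.0011, 0.211]
tool_rot: [0.0, 0.999, 0.049, 0.0]
contact_force: [0.0, 0.3, -0.2]
gripper_width: -0.001
grasp_force: 0.0
```

send_rows(
  slide=[
    [0,0,0],
    [0,0,0],
    [0,0,0],
    [0,0,0],
    [0,0,0],
    [0,0,0],
    [0,0,0],
    [0,0,0],
  ],
  roll=[0,0,0,0,0,0,0,0],
  claw=[0,0,0,0,0,0,0,0],
)

```text
t: 9.68
eef_pos: [0.5001, 0.0011, 0.211]
tool_rot: [0.0, 0.999, 0.049, 0.0]
contact_force: [-1.2, 0.2, 0.8]
gripper_width: 0.001
grasp_force: 0.0
```

send_rows(
  slide=[
    [0,0,-10],
    [0,0,-35],
    [0,0,-65],
    [0,0,-95],
    [0,0,-115],
    [0,0,-125],
    [0,0,-128],
    [0,0,-128],
  ],
  roll=[0,0,0,0,0,0,0,0],
  claw=[0,0,0,0,0,0,0,0],
)

```text
t: 10.35
eef_pos: [0.5, 0.0011, 0.3393]
tool_rot: [0.0, 0.999, 0.049, 0.0]
contact_force: [-0.3, -0.5, -0.1]
gripper_width: 0.001
grasp_force: 0.0
```

```bash
python3 -c "
from h import *
to([.5786,.1137,.242])"
```

```text
t 10.35 tcp [0.5    0.0011 0.3393] x [0.995 0.098 0.001] z [ 0.001 -0.    -1.   ] F [-0.28 -0.5  -0.12] w 0.0008613030226504846
shift mm [  89.2 -104.3   97.3]
```

send_rows(
  slide=[
    [10,-12,0],
    [27,-32,0],
    [47,-55,0],
    [65,-77,0],
    [80,-94,0],
    [87,-102,0],
    [89,-104,0],
    [89,-104,0],
  ],
  roll=[0,0,0,0,0,0,0,0],
  claw=[0,0,0,0,0,0,0,0],
)

```text
t: 11.02
eef_pos: [0.5779, 0.1131, 0.3376]
tool_rot: [0.0, 0.999, 0.05, -0.001]
contact_force: [-0.1, -0.3, -0.3]
gripper_width: -0.004
grasp_force: 0.0
```

send_rows(
  slide=[
    [0,0,8],
    [0,0,25],
    [0,0,45],
    [0,0,65],
    [0,0,80],
    [0,0,90],
    [0,0,95],
    [0,0,97],
  ],
  roll=[0,0,0,0,0,0,0,0],
  claw=[0,0,0,0,0,0,0,0],
)

```text
t: 11.68
eef_pos: [0.5779, 0.1123, 0.2413]
tool_rot: [0.0, 0.999, 0.049, -0.001]
contact_force: [0.2, 0.5, 0.4]
gripper_width: -0.002
grasp_force: 0.0
```

send_rows(
  slide=[
    [0,0,0],
    [0,0,0],
    [0,0,0],
    [0,0,0],
    [0,0,0],
    [0,0,0],
    [0,0,0],
    [0,0,0],
  ],
  roll=[0,0,0,0,0,0,0,0],
  claw=[0,0,0,0,0,0,0,0],
)

```text
t: 12.35
eef_pos: [0.5784, 0.1134, 0.2421]
tool_rot: [-0.0, 0.999, 0.049, 0.0]
contact_force: [0.9, 0.6, 0.6]
gripper_width: -0.002
grasp_force: 0.0
```

send_rows(
  slide=[
    [0,0,0],
    [0,0,0],
    [0,0,0],
    [0,0,0],
    [0,0,0],
    [0,0,0],
    [0,0,0],
    [0,0,0],
  ],
  roll=[0,0,0,0,0,0,0,0],
  claw=[0,0,0,0,0,0,0,0],
)

```text
t: 13.02
eef_pos: [0.5784, 0.1134, 0.242]
tool_rot: [-0.0, 0.999, 0.049, 0.0]
contact_force: [0.3, -0.2, -0.2]
gripper_width: 0.002
grasp_force: 0.0
```

send_rows(
  slide=[
    [0,0,0],
    [0,0,0],
    [0,0,0],
    [0,0,0],
    [0,0,0],
    [0,0,0],
    [0,0,0],
    [0,0,0],
  ],
  roll=[0,0,0,0,0,0,0,0],
  claw=[0,0,0,0,0,0,0,0],
)

```text
t: 13.68
eef_pos: [0.5783, 0.1134, 0.242]
tool_rot: [0.0, 0.999, 0.049, -0.0]
contact_force: [-0.6, 0.4, -0.0]
gripper_width: -0.003
grasp_force: 0.0
```

send_rows(
  slide=[
    [0,0,0],
    [0,0,0],
    [0,0,0],
    [0,0,0],
    [0,0,0],
    [0,0,0],
    [0,0,0],
    [0,0,0],
  ],
  roll=[0,0,0,0,0,0,0,0],
  claw=[0,0,0,0,0,0,0,0],
)

```text
t: 14.35
eef_pos: [0.5784, 0.1134, 0.242]
tool_rot: [0.0, 0.999, 0.049, 0.0]
contact_force: [0.2, 0.2, -0.4]
gripper_width: -0.003
grasp_force: 0.0
```

send_rows(
  slide=[
    [0,0,-10],
    [0,0,-35],
    [0,0,-65],
    [0,0,-85],
    [0,0,-95],
    [0,0,-97],
    [0,0,-97],
    [0,0,-97],
  ],
  roll=[0,0,0,0,0,0,0,0],
  claw=[0,0,0,0,0,0,0,0],
)

```text
t: 15.02
eef_pos: [0.5777, 0.1131, 0.3376]
tool_rot: [0.0, 0.999, 0.049, -0.001]
contact_force: [0.1, 0.2, -0.9]
gripper_width: 0.002
grasp_force: 0.0
```

```bash
python3 - <<'E'
from h import *
i=save("scene","s3.png");cv2.imwrite('pics/F.png',cv2.resize(i[:,:,::-1],(800,600)))
E
```

```text
(no output)
```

View pics/F.png

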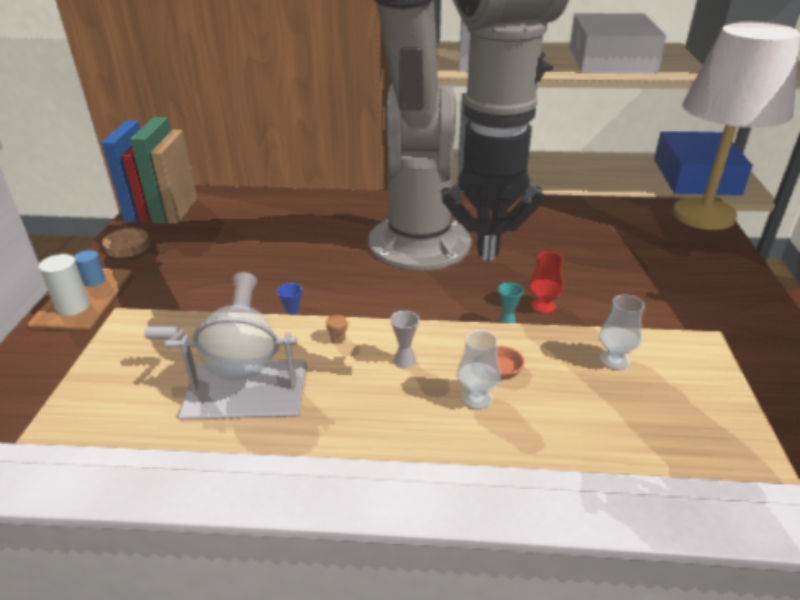

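The scene view shows everything where it started (jigger (404,340), near glass (480,370), dish (508,362)). The decanter is tipped and the gripper is clear above.

```bash
python3 -c "
from station import bot
print(bot.hand_in())"
```

```text
the job is handed in; nothing more can be done
None
```

The job is done and handed in, though no verdict came back: I pushed the decanter to its stop, then pointed for over two seconds each at the jigger and at the glass beside the dish; the final picture showed nothing else moved.

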